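Clear the boards, then turn the leaf roller

ROBOT

A 6-joint arm with a two-finger parallel gripper is mounted at the origin on the work surface. World frame = base frame: x ahead of the robot, y to its left, z up, the work surface at z = 0. Lengths are in mm, angles in rad, forces in N, time in s.
With the tool pointing down it reaches from about 350 to 975 mm from the base axis. Payload 4.9 kg.
Tool frame: the origin (TCP) lies on the centre line of the jaws, within the pads' length; the fingertips stand 8 mm ahead of it and the grasp point (between the pads) lies 11 mm behind it; z points along the fingers, y is the line along which they close (so a half turn about z gives the same grasp; the last joint's range is limited). The gripper opens to 85 mm and grips with 20 to 120 N. Pads are 22 mm wide; open, the fingers measure 114 mm over their backs; the gripper's body (76 mm by 85 mm) begins 54 mm behind the grasp point. The pads swing forward as they close: fully open they stand 13 mm farther back than shut.
Start: joints at [-1.454, 0.053, 1.613, -0, 1.476, -0.119], TCP at [146.009, -607.687, 239.304] pointing down, gripper open.
Joint ranges: [-3.01, 3.01], [-1.01, 2.22], [0.06, 2.58], [-1.02, 4.17], [0.09, 2.62], [-3.14, 3.14]. Speed limits (rad/s): [2.57, 2.57, 3.14, 3.14, 3.14, 3.14].

INTERFACE

Orientations are given as a unit quaternion [w, x, y, z].
In Python, from rig import arm, optics, models gives the robot as it stands. Calls block until the motion is done:
- arm.move_to(position, orientation): joint-space move of the TCP to a pose.
- arm.move_straight(position, frame=None, velocity=150): straight line of the TCP; frame=None keeps the orientation; velocity is the mean speed in mm/s.
- arm.set_joints(angles): joint-space move.
- arm.grip(opening, effort=None): finger opening in mm; effort is the grip in N (None keeps the last); returns when the fingers have stopped.
- arm.sleep(seconds).
- arm.solve_ik(position, orientation): joint angles nearest the present ones, or None.
- optics.camera(name): name is "scene" or "top" or "wrist"; returns (picture, depth): 480x640x3 uint8, blue, green, red; 480x640 float32, mm along the optical axis (not along the pixel's ray), 0 where there is no reading.
- optics.camera_params(name): a dict with "intrinsics" (3x3 intrinsics, pixels), "T" (4x4, takes a point from camera to world coordinates); the wrist camera has in their place "T_tool_cam" (4x4, takes a point from camera to tool coordinates, whose origin is the TCP and whose axes are the flange's). Camera axes: x right, y up, looking along -z (the intrinsics and any distortion apply to the point x, -y, -z); pixel columns grow to the right and rows downward; lengths in mm; the calibration is good to about 2 mm. The wrist camera is an equidistant fisheye: a pixel r from the principal point sees the ray r / f radians off the axis. A picture is of the moment at which its call begins: read the wrist's pose just before it. camera_params takes no time and is no camera call.
A pose or a line that the arm cannot do raises arm.IKError and nothing moves.
- arm.finish_job(): hands the job in; it is judged then, once.
Trained networks look in the newest picture that a camera, given by its name, has taken for a name from the list of things; names that differ only in an ending like _2 or _b are one class to them, and where a whole thing is asked for, a point or a joint stands for the part that bears it (a point fixed in the world has none). Each returns a list of dicts, best first, with "confidence" (0 to 1); they miss things now and then, are a little off and sometimes report something else, mostly with a low value. They report only what shows in the picture. A call takes as long as a camera call. They do not tell look-alikes from the thing itself.
- models.regions_of(camera, thing): "mask" (480x640 bool, what is visible of it) and "position" ([column, row] in pixels, amid what is visible of it).
Readings, each from a call of its own:
- arm.current_time(): time.
- arm.current_joint_positions(): joint angles.
- arm.current_joint_velocities(): joint speeds.
- arm.current_tau(): joint torques, N m.
- arm.current_eef_pos(): TCP position.
- arm.current_tcp_rot(): TCP orientation.
- arm.current_contact_force(): force on the tool from outside, world axes, zero at the start.
- arm.current_wrist_torque(): the same for the moment, N m.
- arm.current_width(): finger opening in mm.
- arm.current_grasp_force(): force on a finger pad.
Only numpy, scipy, OpenCV 4.12 (cv2) and the standard library are available. Lean on these libraries where they do the work, as an engineer would, in place of code of your own. Each camera call takes 0.05 s, during which the arm holds its last target. There are 200 camera calls.

TASK

Two wet chopping boards have been left in the little drainer, right where the hand swings round on the leaf roller's crank: lift them out and stand each on edge in a free slot of the white board rack, keeping them upright. Then give the roller two full turns clockwise (seen from above), keeping hold of the grip so that the crank goes round at an even, unhurried pace (always slower than a turn a second) over the heavy point in each turn without lurching ahead or kicking back, and let go with the handle about where it started. Leave the board already in the rack, the pot, tin, bowl and jar where they are.

Things in the scene. Friction and masses are not known exactly. Their poses are not given: they have to be found in the camera images.
- crank (a joint): Angle of the hand crank, rad: 0 with its arm from pivot to pan centre (away from the robot), growing clockwise seen from above and counting on past 6.283. Starts within 0.6 of 0. About 4 N at the grip turns it; in each turn the leaf load adds up to 8 N against the hand between 1.2 and 3.14 (worst at 2.1), then pushes the crank onward as much from 3.14 to 5.1. Let go near 0 it stays.
- grip_center (a point): Centre of the crank's upright wooden grip: a cylinder 28 mm in diameter, 64 mm tall, spinning freely on its pin at the end of the flat crank arm, 85 mm from the crank's axis; it goes round a level circle. Its foot is 31 mm below this point (124 mm above the bench), its top 33 mm above; the arm under it lies 108 to 118 mm above the bench.
- crank_axis (a point): Point on the upright axis of the leaf roller's crank, at the height of the grip's centre (155 mm above the bench). Its x axis points from the pivot to the centre of the roller's pan, 185 mm away (crank angle 0); z up. The pillar under the crank is 38 mm in diameter, 68 mm high.
- pan_center (a point): Centre of the roller's round ribbed pan, on its top face 64 mm above the bench; 252 mm across, its rim 73 mm above the bench. Over it the crank carries a steel barrel with a wooden lid (124 mm across, clamp screw reaching 185 mm above the bench) round a circle of 40 mm radius, without turning it; two idle cranks on pillars carry the far side of its yoke.
- board_a_center (a point): Centre of a white plastic chopping board 10 mm thick (its x axis), 160 mm wide (y) and 140 mm tall (z, up), 210 g. It starts upright on edge in the drainer, in the slot farther from the crank's axis, lower edge 12 mm above the bench.
- board_b_center (a point): Centre of a second, identical board in the drainer slot nearer to the crank's axis, 48 mm from the first, face to face.
- board_c_center (a point): Centre of a third, identical board that already stands in the rack, in slot1; it stays there.
- drainer: Low fixed two-slot drainer of bent steel rod under the swing of the crank, origin at the centre of its underside; 98 mm long along x, 137 mm wide, its loops 78 mm high. Slots at x = -24 and +24 mm, 18 mm wide, boards standing in its y-z plane.
- rack: White fixed wire rack with four slots, to the left or right of the roller; origin at the centre of its underside. 193 mm long along x (the row), 137 mm wide along y. Slots at x = -67.5, -22.5, 22.5 and 67.5 mm, each 18 mm wide between rod loops 78 mm high; boards stand in its y-z plane on rails 12 mm above the bench, so a board that is home has its centre 82 mm above the rack's origin.
- slot0 (a point): Floor of the rack's first slot, midway along the board (12 mm above the bench); free. Axes as the rack's.
- slot1 (a point): Floor of the second slot, taken by the third board.
- slot2 (a point): Floor of the third slot; free.
- slot3 (a point): Floor of the fourth slot; free.
- pot: Steel pot, 170 mm across and 100 mm high, two side handles; a bystander on the other side from the rack. Origin at the centre of its underside.
- tin: Plain metal tin, 56 mm across and 85 mm high, beside the roller; a bystander. Origin under its centre.
- bowl: Steel bowl 150 mm across, 70 mm high; a bystander. Origin under its centre.
- jar: Glass jar 80 mm across, 120 mm high; a bystander. Origin under its centre.
Things that resemble listed ones, but are neither listed nor needed, are in the scene too. What is shaped like the part that bears board_b_center but green is not meant. Leave any green look-alike of the part that bears board_a_center alone.

How it is judged:
By the outcome, as a careful person would: the job done as asked, in the order asked, and still so for the second after the job is handed in, with the robot touching nothing.
It also fails if it takes over 72 s, if anything falls off the work surface, if the arm or the gripper's body presses on something with over 40 N, if the wrist force passes 120 N, or if a joint passes its speed limit or range.

## Working session

There is one attempt and no reset: what is moved stays moved. The work goes in short steps, each a Python script; the robot and the scene stay as the last script left them, time stands still between calls to the robot, and variables do not carry over. Pictures are saved under pics/ and viewed, at most 10 in all, crops included, and the job is handed in when it is done.

```bash
ls; mkdir -p pics; python3 - <<'E'
from rig import arm,optics,models
import cv2,numpy as np
np.set_printoptions(precision=3,suppress=True)
for n in("scene","top"):
    p,d=optics.camera(n); cv2.imwrite(f"pics/{n}0.png",p); np.savez(f"{n}0.npz",p=p,d=d)
    print(n,optics.camera_params(n))
    for t in("board_a_center","crank","grip_center","drainer","rack","pot","tin","bowl","jar"):
        print(t,[(r["confidence"],np.round(r["position"]),int(r["mask"].sum())) for r in models.regions_of(n,t)])
print(arm.current_time(),arm.current_tcp_rot())
E
```

```text
pics
scene {'intrinsics': array([[619.43 ,   0.   , 324.589],
       [  0.   , 619.43 , 234.32 ],
       [  0.   ,   0.   ,   1.   ]]), 'T': array([[   0.687,   -0.381,    0.619, 1445.538],
       [   0.726,    0.377,   -0.575, -883.323],
       [  -0.014,    0.845,    0.535,  933.92 ],
       [   0.   ,    0.   ,    0.   ,    1.   ]])}
board_a_center [(0.85, array([323., 234.]), 1277), (0.78, array([150., 253.]), 3265), (0.62, array([340., 268.]), 188)]
crank [(0.73, array([446., 263.]), 5094), (0.41, array([400., 231.]), 302)]
grip_center [(0.64, array([397., 233.]), 304)]
drainer [(0.53, array([342., 273.]), 195)]
rack [(0.57, array([398., 220.]), 344)]
pot [(0.67, array([209., 294.]), 4890)]
tin [(0.95, array([337., 340.]), 1096)]
bowl [(0.57, array([481., 221.]), 1868)]
jar [(0.6, array([229., 359.]), 2465)]
top {'intrinsics': array([[472.219,   0.   , 320.966],
       [  0.   , 472.219, 243.799],
       [  0.   ,   0.   ,   1.   ]]), 'T': array([[   0.014,    0.985,   -0.173,  281.27 ],
       [  -1.   ,    0.011,   -0.019,   -4.394],
       [  -0.016,    0.173,    0.985, 1324.915],
       [   0.   ,    0.   ,    0.   ,    1.   ]])}
board_a_center [(0.95, array([319., 248.]), 733), (0.93, array([462., 356.]), 366)]
crank [(0.79, array([298., 130.]), 3693)]
grip_center [(0.69, array([298., 177.]), 119)]
drainer [(0.68, array([335., 257.]), 144)]
rack [(0.92, array([235., 262.]), 599)]
pot [(0.59, array([439., 274.]), 3853), (0.34, array([235., 252.]), 513)]
tin [(0.68, array([399., 168.]), 456), (0.5, array([234., 264.]), 890), (0.33, array([298., 175.]), 136)]
bowl [(0.81, array([182., 176.]), 2114), (0.15, array([401., 164.]), 455)]
jar [(0.67, array([474., 196.]), 1009), (0.52, array([299., 174.]), 147)]
1.0 [0.    0.993 0.118 0.   ]
```

View pics/top0.png

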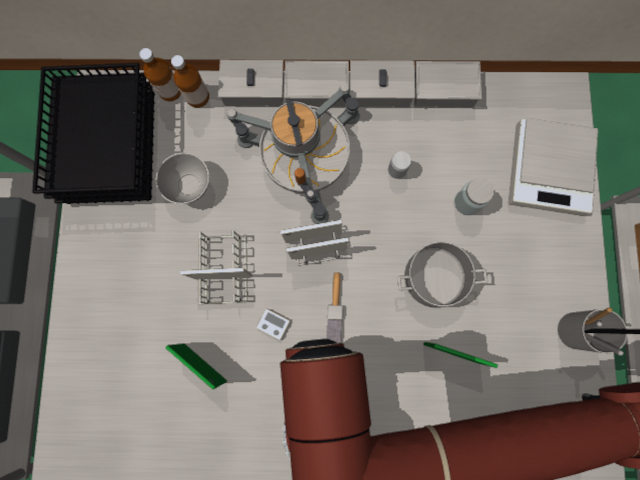

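View pics/scene0.png

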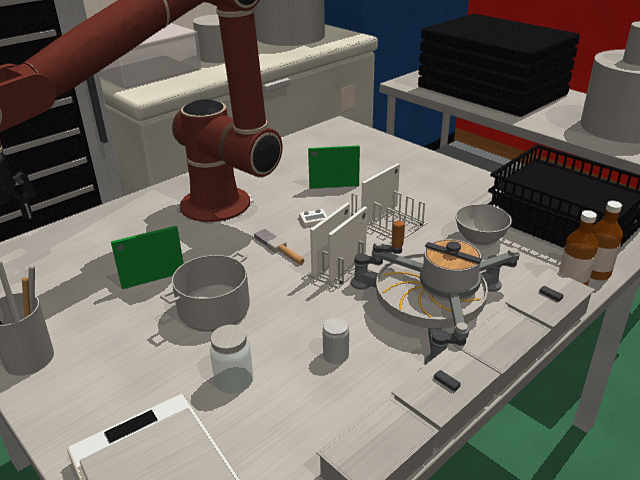

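Top view: the two white boards stand at about (312,229) and (318,246), the crank pivot at (320,212), and the grip at (300,176). The rack is around (222,270), with board c at row 272. The green boards at (195,365) and (460,355) are look-alikes. The scene view agrees with this. Next I compute positions.

```bash
cat > h.py <<'E'
import numpy as np,cv2
from rig import arm,optics,models
np.set_printoptions(precision=2,suppress=True)
def cloud(d,K,T):
    v,u=np.indices(d.shape); X=np.stack([(u-K[0,2])/K[0,0]*d,-(v-K[1,2])/K[1,1]*d,-d],-1)
    return X@T[:3,:3].T+T[:3,3]
def plane(uv,K,T,z):
    uv=np.atleast_2d(uv).astype(float); r=np.c_[(uv[:,0]-K[0,2])/K[0,0],-(uv[:,1]-K[1,2])/K[1,1],-np.ones(len(uv))]@T[:3,:3].T
    return T[:3,3]+r*((z-T[2,3])/r[:,2])[:,None]
E
python3 - <<'E'
from h import *
for n in("top","scene"):
    f=np.load(n+"0.npz");P=optics.camera_params(n);K,T=P["intrinsics"],P["T"]
    W=cloud(f["d"],K,T);C=f["p"].astype(int);np.save(n+"W.npy",W)
    white=(C.min(-1)>0)&(C.max(-1)-C.min(-1)<25)
    band=(W[...,2]>90)&(W[...,2]<165)&white&(f["d"]>0)&(W[...,0]>350)&(W[...,0]<640)&(abs(W[...,1]-150)<300)
    k,l,s,c=cv2.connectedComponentsWithStats(band.astype(np.uint8))
    for i in range(1,k):
        if s[i,4]>60:
            q=W[l==i]; t=q[q[:,2]>(140 if n=="top" else 90)]
            if len(t)<20: continue
            (x,y),(w,h),a=cv2.minAreaRect(t[:,:2].astype(np.float32))
            vv=np.linalg.svd(t[:,:2]-t[:,:2].mean(0),full_matrices=False)[2][0]
            print(n,c[i],s[i,4],"rect",x,y,w,h,"zmax",np.percentile(q[:,2],98),"mean",t.mean(0),"dir",vv,np.degrees(np.arctan2(vv[1],vv[0])))
    br=(C[...,2]>C[...,0]+40)&(W[...,2]>126)&(W[...,2]<200)&(f["d"]>0)&(W[...,0]>450)
    k,l,s,c=cv2.connectedComponentsWithStats(br.astype(np.uint8))
    for i in range(1,k):
        if s[i,4]>25: q=W[l==i];print(n,"brown",c[i],s[i,4],q.mean(0),q.min(0),q.max(0))
W=np.load("topW.npy")
for nm,uv in dict(pivot=(320,214),grip=(299,176),p1=(243,135),p2=(350,112),tin=(400,160)).items():
    print(nm,W[uv[1]-3:uv[1]+4:3,uv[0]-3:uv[0]+4:3].reshape(-1,3)[[0,4,8]])
E
```

```text
top [310.89 228.53] 517 rect 531.967529296875 45.188873291015625 11.021512031555176 158.74038696289062 zmax 154.12311158677224 mean [531.3   45.22 149.37] dir [ 0.19 -0.98] -79.22495052657675
top [316.8  245.91] 466 rect 486.5830383300781 28.93567657470703 11.264056205749512 157.05508422851562 zmax 155.1743799288887 mean [485.84  28.26 149.89] dir [ 0.19 -0.98] -79.33561917219127
top [213.37 271.67] 428 rect 416.2918701171875 292.2962341308594 10.576592445373535 158.5567169189453 zmax 154.78170296044686 mean [415.75 292.08 149.87] dir [ 0.06 -1.  ] -86.76842430564942
top brown [155.16  68.56] 389 [970.19 478.62 142.55] [945.17 451.45 126.03] [1008.11  519.15  178.7 ]
top brown [185.09  75.52] 379 [949.92 394.93 142.64] [925.85 367.6  126.03] [990.97 433.54 176.63]
top brown [304.91 120.97] 542 [813.39  64.58 158.21] [755.89  37.71 132.39] [865.42  96.88 164.34]
top brown [283.07 125.93] 578 [798.73 121.63 159.13] [750.26  88.89 151.35] [860.68 151.9  187.35]
top brown [299.14 174.65] 120 [659.81  75.18 176.82] [650.65  62.8  132.63] [675.33  87.96 190.21]
scene [379.97 182.6 ] 766 re
[... 651 characters left out ...]
1]
scene brown [397.74 233.79] 282 [671.09  68.15 161.95] [654.17  58.08 126.92] [683.1   87.78 190.75]
scene brown [460.33 247.06] 248 [803.99 128.28 159.91] [751.17  92.78 152.56] [853.32 154.25 185.26]
scene brown [447.67 260.27] 554 [815.33  66.88 159.32] [756.86  33.11 154.43] [864.37 103.73 165.1 ]
pivot [[588.94  31.09  82.71]
 [581.58  22.93  79.06]
 [585.03  15.46  29.15]]
grip [[660.39  82.39 188.24]
 [654.06  74.98 183.8 ]
 [653.87  68.74 160.01]]
p1 [[815.73 250.91  77.96]
 [810.23 243.65  70.04]
 [812.62 239.97  42.86]]
p2 [[889.31 -48.96  72.36]
 [891.43 -58.47  49.07]
 [890.58 -68.    31.43]]
tin [[ 743.52 -186.6    83.85]
 [ 733.93 -194.28   86.6 ]
 [ 727.21 -203.16   81.53]]
```

```bash
python3 - <<'E'
import cv2
p=cv2.imread("pics/top0.png")[85:325,165:425]
cv2.imwrite("pics/crop0.png",cv2.resize(p,None,fx=2.5,fy=2.5,interpolation=cv2.INTER_CUBIC))
E
```

```text
(no output)
```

View pics/crop0.png

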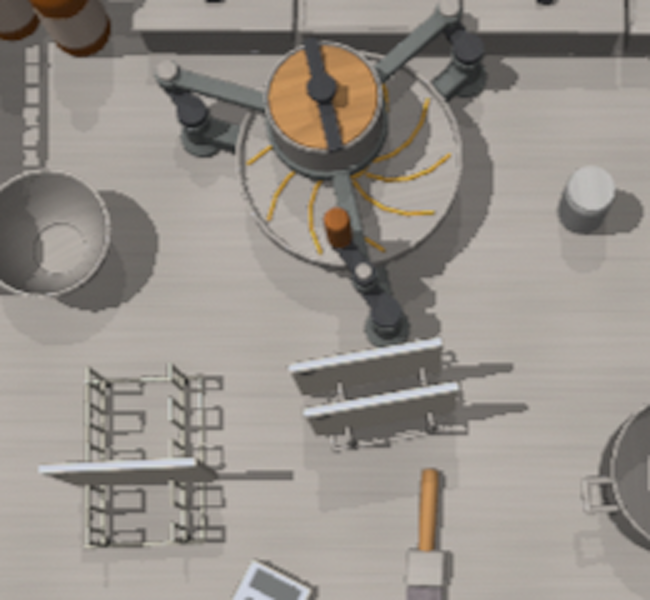

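```bash
cat >> h.py <<'E'
def quat(th):  # tool down, closing line along world angle th (rad); nearer wrist branch
    ph=min((th+np.pi/2,th-np.pi/2),key=lambda a:abs(a-.24)); return [0,np.cos(ph/2),np.sin(ph/2),0]
from scipy.spatial.transform import Rotation as R
def wristT():
    P=optics.camera_params("wrist");q=arm.current_tcp_rot();M=np.eye(4)
    M[:3,:3]=R.from_quat([q[1],q[2],q[3],q[0]]).as_matrix();M[:3,3]=arm.current_eef_pos();return P,M@P["T_tool_cam"]
def wplane(uv,P,T,z):
    K=P["intrinsics"];uv=np.atleast_2d(uv).astype(float);a=(uv-K[:2,2])/[K[0,0],K[1,1]];r=np.linalg.norm(a,axis=1)+1e-9
    d=np.c_[np.sin(r)*a[:,0]/r,-np.sin(r)*a[:,1]/r,-np.cos(r)]@T[:3,:3].T
    return T[:3,3]+d*((z-T[2,3])/d[:,2])[:,None]
def wcloud(d,P,T):
    K=P["intrinsics"];v,u=np.indices(d.shape);a=np.stack([(u-K[0,2])/K[0,0],(v-K[1,2])/K[1,1]],-1);r=np.linalg.norm(a,axis=-1)+1e-9
    t=np.tan(r)/r;X=np.stack([a[...,0]*t*d,-a[...,1]*t*d,-d],-1);return X@T[:3,:3].T+T[:3,3]
def rectify(p,P,T,z,x0,y0,s=1.5,w=520,h=400):
    # orthophoto at height z: column = (y0-y)*s, row=(x0-x)*s
    u,v=np.meshgrid(np.arange(w),np.arange(h));X=np.stack([x0-v/s,y0-u/s,np.full(u.shape,z)],-1)-T[:3,3]
    c=X@T[:3,:3];c=c*[1,-1,-1];rh=np.hypot(c[...,0],c[...,1])+1e-9;r=np.arctan2(rh,c[...,2]);K=P["intrinsics"]
    m=np.stack([K[0,2]+K[0,0]*r*c[...,0]/rh,K[1,2]+K[1,1]*r*c[...,1]/rh],-1).astype(np.float32)
    return cv2.remap(p,m,None,cv2.INTER_LINEAR)
E
python3 - <<'E'
from h import *
print(optics.camera_params("wrist"))
for n,pos in (("rack",(440,230,400)),("crank",(600,60,400))):
    arm.move_to(pos,quat(np.radians(10)))
    P,T=wristT();p,d=optics.camera("wrist");np.savez(f"w_{n}.npz",p=p,d=d,T=T);cv2.imwrite(f"pics/w_{n}.png",p)
    print(n,arm.current_time(),T[:3,3],arm.current_joint_positions(),(d>0).mean())
# pace test of short moves in air
t0=arm.current_time();q=np.array(arm.current_eef_pos())
for i in range(4):
    arm.move_straight(q+[0,-7*(i+1),0],velocity=70);print(arm.current_time()-t0,np.array(arm.current_joint_velocities()))
E
```

```text
{'intrinsics': array([[371.65,   0.  , 319.76],
       [  0.  , 371.65, 235.91],
       [  0.  ,   0.  ,   1.  ]]), 'T_tool_cam': array([[   0.  ,    0.96,    0.27,   69.37],
       [   1.  ,   -0.  ,   -0.  ,   -0.52],
       [  -0.  ,    0.27,   -0.96, -134.13],
       [   0.  ,    0.  ,    0.  ,    1.  ]])}
rack 4.2083 [428.46 298.24 533.87] [ 0.33 -0.3   1.67 -0.    1.77  0.16] 0.9852278645833333
crank 5.1833 [587.63 129.32 534.4 ] [-0.02 -0.05  1.45  0.    1.74 -0.2 ] 0.9854557291666667
0.25 [-0.  0.  0.  0.  0.  0.]
0.5 [ 0.  0. -0.  0. -0.  0.]
0.75 [0.01 0.   0.   0.   0.   0.  ]
1.0 [ 0.01 -0.   -0.    0.    0.    0.  ]
```

```bash
python3 - <<'E'
from h import *
def tm(f):
    t=arm.current_time();f();return round(arm.current_time()-t,4)
q=np.array(arm.current_eef_pos());k=0
for v in (20,40,150,300):
    for s in (2,7,22):
        q=q+[0,s*(-1)**k,0]
        print(v,s,tm(lambda:arm.move_straight(q,velocity=v)))
    k+=1
for dq in (.005,.02,.08):
    j=np.array(arm.current_joint_positions());j[0]+=dq
    print("sj",dq,tm(lambda:arm.set_joints(j)))
P=optics.camera_params("wrist")
a=np.load("w_rack.npz");b=np.load("w_crank.npz")
r=rectify(a["p"],P,a["T"],78,600,440,2,600,560);cv2.imwrite("pics/o_rack.png",r[:, :])
r=rectify(b["p"],P,b["T"],155,760,220,2,700,580);cv2.imwrite("pics/o_crank.png",r)
E
```

```text
20 2 0.25
20 7 0.5
20 22 1.25
40 2 0.25
40 7 0.325
40 22 0.7
150 2 0.25
150 7 0.25
150 22 0.3
300 2 0.25
300 7 0.25
300 22 0.25
sj 0.005 0.25
sj 0.02 0.25
sj 0.08 0.3167
```

View pics/o_rack.png

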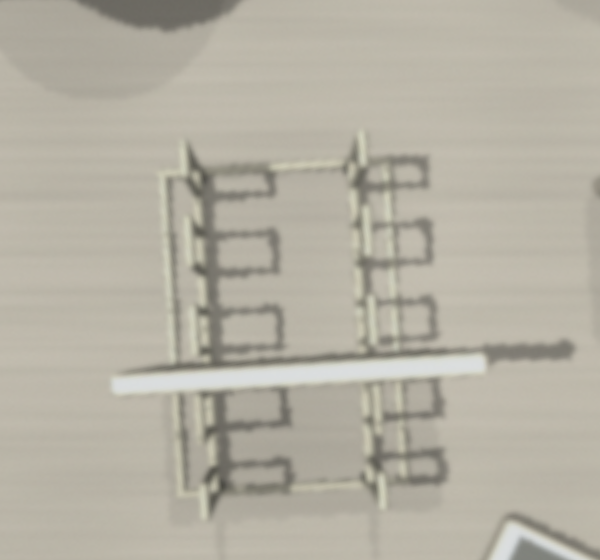

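View pics/o_crank.png

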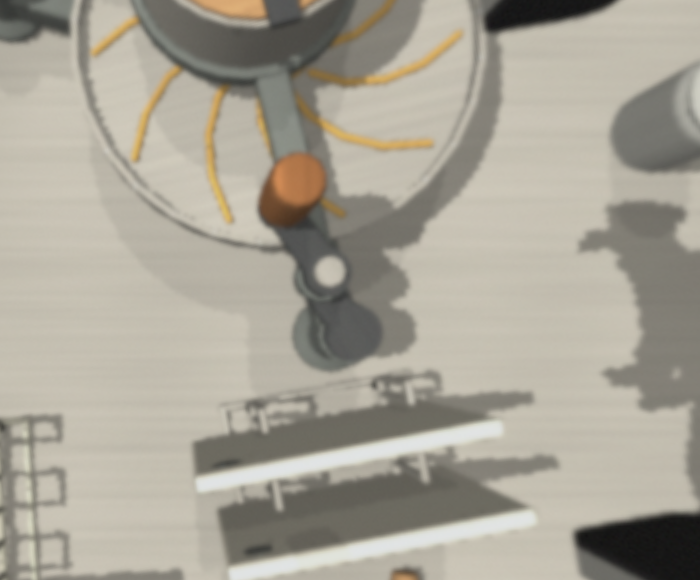

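Rack ortho (2 px/mm): the loop corners at (185,143), (362,130), (205,518) and (382,507) put the rack centre near (437.7,298.2), yaw about 3.1°, with slot0 nearest the robot. Crank ortho: grip top near (298,180), yoke pin (330,271), hub (352,332). The boards match the top-camera estimate.

```bash
python3 - <<'E'
from h import *
from scipy.optimize import least_squares
P=optics.camera_params("wrist")
a=np.load("w_rack.npz");W=wcloud(a["d"],P,a["T"])
ax=np.array([np.cos(.054),np.sin(.054)]);ay=np.array([-ax[1],ax[0]])
q=W[(W[...,2]>68)&(W[...,2]<84)&(abs(W[...,0]-438)<110)&(abs(W[...,1]-298)<80)]
s=(q[:,:2]-[437.7,298.2])@ax;t=(q[:,:2]-[437.7,298.2])@ay
print("rack s hist",np.histogram(s,np.arange(-104,108,4)));print("range",np.percentile(t,[1,25,75,99]))
def circ(xy,r):
    return least_squares(lambda c:np.hypot(*(xy-c).T)-r,xy.mean(0),loss="soft_l1").x
b=np.load("w_crank.npz");Wb=wcloud(b["d"],P,b["T"]);Wt=np.load("topW.npy")
for n,W,C in(("wrist",Wb,b["p"].astype(int)),("top",Wt,np.load("top0.npz")["p"].astype(int))):
    g=W[(C[...,2]>C[...,0]+40)&(W[...,2]>184)&(W[...,2]<192)&(np.hypot(W[...,0]-660,W[...,1]-72)<40)]
    print(n,"grip top",len(g),g.mean(0),(g.max(0)+g.min(0))/2)
    m=(W[...,2]>100)&(W[...,2]<130)&(W[...,0]>560)&(W[...,0]<660)&(abs(W[...,1]-40)<50)
    h=W[m];print("arm",len(h));
    for z0 in (100,106,112,118,124): k=h[(h[:,2]>=z0)&(h[:,2]<z0+6)];print(z0,len(k),k.mean(0) if len(k) else"",k.min(0) if len(k) else"",k.max(0) if len(k) else "")
    r=W[(W[...,2]>69)&(W[...,2]<76)&(abs(np.hypot(W[...,0]-768,W[...,1]-60)-126)<14)]
    c=circ(r[:,:2],125);print("pan",len(r),c,np.std(np.hypot(*(r[:,:2]-c).T)))
E
```

```text
rack s hist (array([ 0,  1, 24, 27, 22, 27, 23,  1,  0,  0,  0,  9, 27, 24, 28, 26, 26,
       27,  3,  0,  0, 30,  8, 30, 27, 29, 26, 23, 29,  2,  0,  0,  0,  2,
       22, 24, 25, 26, 26, 25, 13,  0,  0,  0,  0, 27, 26, 27, 22, 25,  0,
        0]), array([-104, -100,  -96,  -92,  -88,  -84,  -80,  -76,  -72,  -68,  -64,
        -60,  -56,  -52,  -48,  -44,  -40,  -36,  -32,  -28,  -24,  -20,
        -16,  -12,   -8,   -4,    0,    4,    8,   12,   16,   20,   24,
         28,   32,   36,   40,   44,   48,   52,   56,   60,   64,   68,
         72,   76,   80,   84,   88,   92,   96,  100,  104]))
range [-47.66 -44.6   44.79  47.89]
wrist grip top 482 [663.73  75.3  186.23] [663.7   75.07 186.67]
arm 893
100 101 [635.27  52.68 102.62] [613.1   40.29 100.23] [659.94  63.08 105.02]
106 28 [636.    68.17 109.67] [614.34  49.88 106.43] [659.65  85.74 111.77]
112 308 [640.93  60.97 116.78] [614.27  35.46 112.04] [659.68  84.9  117.99]
118 407 [632.23  53.06 119.97] [614.53  36.13 118.  ] [658.54  85.43 123.95]
124 49 [628.22  49.62 124.49] [620.11  40.88 124.01] [634.57  56.93 125.61]
pan 1191 [774.41  70.59] 1.4115203380780657
top grip top 53 [664.44  75.67 186.4 ] [663.99  75.18 187.15]
arm 177
100 24 [631.85  48.89 103.36] [613.32  36.43 100.51] [658.63  63.13 105.37]
106 7 [622.33  56.07 109.46] [612.88  44.24 106.98] [652.6   79.44 111.75]
112 76 [640.43  59.39 115.48] [615.77  38.78 112.4 ] [659.36  84.5  117.95]
118 59 [632.79  55.1  120.52] [615.1   38.61 118.07] [658.64  78.97 123.88]
124 11 [632.17  55.85 125.58] [621.32  43.78 124.1 ] [653.48  80.98 129.29]
pan 232 [774.65  71.54] 1.952931382617943
```

```bash
cat >> h.py <<'E'
RC=np.array([437.4,298.2]);RA=.054
def slot(s): return RC+s*np.array([np.cos(RA),np.sin(RA)])
def F(): return np.array(arm.current_contact_force())
def down(x,y,z0,z1,th,v,lim=12):
    f0=F();z=z0
    while z>z1:
        z=max(z-6,z1);arm.move_straight([x,y,z],velocity=v);df=F()-f0
        if np.linalg.norm(df)>lim: print("contact z",z,df);break
    return z
def transfer(c,th,s,zg=121):
    arm.grip(34,60);arm.move_to([*c,230],quat(th));arm.move_straight([*c,zg],velocity=130)
    print("pre",F());arm.grip(0,60);print("w",arm.current_width(),F())
    arm.move_straight([*c,zg+165],velocity=170);print("held",arm.current_width(),F())
    p=slot(s);arm.move_to([*p,zg+165],quat(RA));arm.move_straight([*p,zg+78],velocity=170)
    arm.move_straight([*p,zg+45],velocity=80);print("in loops",F())
    z=down(*p,zg+45,zg+0,RA,60);print("z",z-zg,arm.current_eef_pos(),F())
    return z
def release():
    arm.grip(30);x=np.array(arm.current_eef_pos());x[2]+=70;arm.move_straight(x,velocity=150)
E
python3 - <<'E'
from h import *
transfer((486.4,28.8),np.radians(10.7),-67.5)
P,T=wristT();p,d=optics.camera("wrist");cv2.imwrite("pics/wa.png",rectify(p,P,T,78,600,440,2,600,560));print(arm.current_time())
E
```

```text
pre [-0.51 -0.45  1.31]
w 9.39951856161304 [-0.4  -0.19  4.23]
held 9.190651157844524 [ 0.82  0.17 -2.62]
in loops [-0.03 -0.84 -2.55]
z 0 [370.61 294.92 122.22] [-1.42 -0.24  4.4 ]
20.0583
```

```bash
python3 - <<'E'
from h import *
release();print(F(),arm.current_time())
transfer((532,45.2),np.radians(10.7),67.5);release();print(arm.current_time())
arm.move_to([560,150,330],quat(RA))
p,d=optics.camera("top");cv2.imwrite("pics/t2.png",cv2.resize(p[85:325,165:425],None,fx=2.5,fy=2.5))
P=optics.camera_params("top");W=cloud(d,P["intrinsics"],P["T"]);C=p.astype(int)
b=(W[...,2]>100)&(W[...,2]<165)&(C.max(-1)-C.min(-1)<25)&(d>0)&(W[...,0]>340)&(W[...,0]<560)&(abs(W[...,1]-290)<100)
k,l,s,c=cv2.connectedComponentsWithStats(b.astype(np.uint8))
for i in range(1,k):
    if s[i,4]>60:
        q=W[l==i];q=q[q[:,2]>140];print(c[i],s[i,4],cv2.minAreaRect(q[:,:2].astype(np.float32)),np.percentile(W[l==i][:,2],98))
print(arm.current_time())
E
```

```text
[-0.51  0.44 -0.71] 21.0083
pre [ 0.76 -0.32  0.57]
w 9.303390564730163 [-0.33  0.39  3.5 ]
held 9.10769366013527 [-0.11  0.26 -2.48]
in loops [-0.5   0.56 -0.82]
z 0 [505.41 302.15 122.3 ] [-0.82 -0.34  4.34]
29.9917
[191.7  237.24] 178 ((504.6009216308594, 348.9748840332031), (10.424426078796387, 62.24317169189453), 1.7408910989761353) 153.8015388395087
[197.84 272.07] 208 ((414.1872253417969, 327.967529296875), (10.34341049194336, 86.90492248535156), 3.1916489601135254) 154.54154406730606
[196.36 289.48] 193 ((369.8040771484375, 328.1105041503906), (10.222517013549805, 91.66077423095703), 3.3418784141540527) 154.60128155929155
30.9
```

View pics/t2.png

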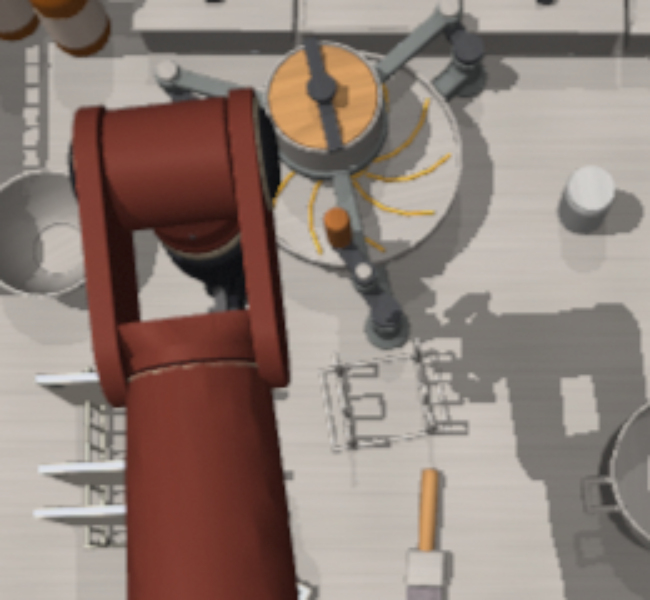

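Boards now stand in slots 0 and 3 beside board c at 45 and 90 mm from it, tops at 154 mm, and the drainer is empty. Next is the crank; I'll do the first 10 steps, then check.

```bash
cat >> h.py <<'E'
import json,os
def turn(k0,k1,step=8,z=145,gain=.03):
    s=json.load(open("c.json"));c=np.array(s["c"]);g=np.array(s["g"]);a0=np.arctan2(*(g-s["c0"])[::-1]);log=[]
    for k in range(k0+1,k1+1):
        a=a0-np.radians(step*k);u=np.array([np.cos(a),np.sin(a)]);tg=np.array([u[1],-u[0]])
        arm.move_straight([*(c+85*u),z],velocity=85);f=F()
        fr,ft=f[:2]@u,f[:2]@tg;log.append((k*step,fr,ft,f[2],arm.current_width()))
        if abs(fr)>4: c=c+np.clip(gain*fr,-.3,.3)*u
        if np.linalg.norm(f)>60: print("STOP");break
    s["c"]=c.tolist();json.dump(s,open("c.json","w"));print(np.array(log)[::3 if k1-k0>12 else 1]);print(k,c,arm.current_time(),arm.current_eef_pos())
E
python3 - <<'E'
from h import *
g=[663.8,75.3];c=[594.9,25.7];json.dump(dict(c=c,c0=c,g=g),open("c.json","w"))
th=np.radians(14);arm.grip(56,60)
arm.move_to([*g,250],quat(th));arm.move_straight([*g,145],velocity=130);print(F(),arm.current_joint_positions())
arm.grip(0,60);print(arm.current_width(),F(),arm.current_time())
turn(0,8)
E
```

```text
[ 0.71 -0.16  0.2 ] [ 0.    0.22  1.59 -0.    1.33  2.9 ]
26.377000970043454 [-4.7  -1.17  5.47] 34.9917
[[ 8.   -5.82  1.91  5.19 26.71]
 [16.   -6.72  0.46  5.34 26.71]
 [24.   -6.39  2.28  6.26 26.82]
 [32.   -6.12  2.19  6.31 26.87]
 [40.   -5.83  1.07  5.58 26.75]
 [48.   -5.18  1.66  5.61 26.41]
 [56.   -4.41  1.35  6.72 26.61]
 [64.   -4.38  0.49  5.45 26.67]]
8 [593.62  25.65] 37.325 [668.59 -14.35 146.76]
```

```bash
python3 - <<'E'
from h import *
s=json.load(open("c.json"));c=np.array(s["c"]);q=arm.current_tcp_rot()
J=[arm.solve_ik([*(c+85*np.array([np.cos(a),np.sin(a)])),145],q) for a in np.radians(np.arange(0,360,10))]
print([i for i,j in enumerate(J) if j is None]);J=np.array([j for j in J if j is not None]);print(J.min(0),J.max(0),arm.current_joint_positions())
P,T=wristT();p,d=optics.camera("wrist");cv2.imwrite("pics/w3.png",p)
E
```

```text
[]
[-0.23 -0.15  1.56  0.    1.31  2.67] [0.06 0.25 1.97 0.   1.34 2.96] [-0.13  0.22  1.58  0.    1.33  2.76]
```

View pics/w3.png

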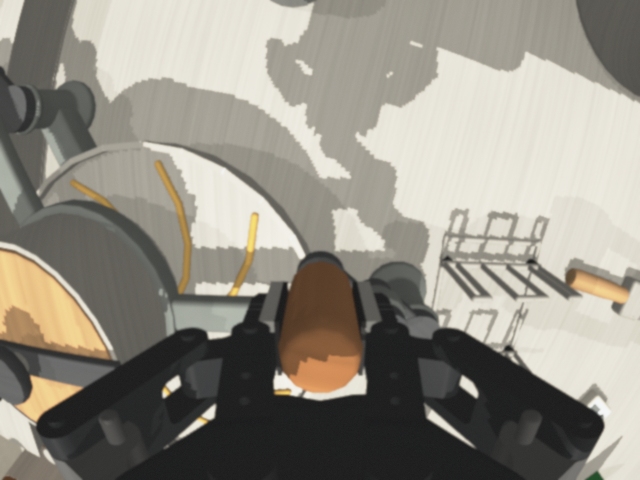

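The wrist view shows the grip held between the pads at (320,325) and the crank following. The whole circle is reachable, so I continue.

```bash
python3 - <<'E'
from h import *
turn(8,48)
E
```

```text
[[ 72.    -3.6   -0.04   5.79  26.2 ]
 [ 96.    -4.42  -1.01   4.8   26.78]
 [120.    -2.75  -4.47   4.74  26.66]
 [144.    -1.96  -4.35   3.23  26.67]
 [168.    -1.    -4.44   3.06  26.54]
 [192.     1.1   -1.07   8.8   26.26]
 [216.     2.83   3.72  10.08  26.5 ]
 [240.     2.34   7.69   6.62  26.68]
 [264.     0.96  10.67   3.6   26.55]
 [288.     0.81   8.65   3.45  26.51]
 [312.     0.51   6.32   4.62  26.68]
 [336.     0.44   3.01   6.76  26.49]
 [360.    -0.83   1.68   8.3   26.42]
 [384.    -0.95   1.12   8.32  26.7 ]]
48 [593.35  26.21] 49.0417 [677.28  42.7  146.75]
```

```bash
python3 - <<'E'
from h import *
turn(48,90)
x=np.array(arm.current_eef_pos());arm.grip(56);arm.move_straight([x[0],x[1],270],velocity=180);print(arm.current_time())
arm.sleep(.2);p,d=optics.camera("wrist");P,T=wristT();W=wcloud(d,P,T);C=p.astype(int)
g=W[(C[...,2]>C[...,0]+40)&(W[...,2]>182)&(W[...,2]<193)&(np.hypot(W[...,0]-660,W[...,1]-72)<50)];print("grip",len(g),g.mean(0) if len(g) else "",F(),arm.current_time())
E
```

```text
[[392.    -0.58   0.9    7.78  26.43]
 [416.    -1.79   1.58   8.51  26.86]
 [440.    -1.31  -0.48   8.03  26.32]
 [464.    -2.06  -2.56   6.98  26.67]
 [488.    -0.65  -5.19   5.66  26.6 ]
 [512.    -0.4   -6.01   4.78  26.79]
 [536.     0.49  -3.32   6.25  26.68]
 [560.     2.01   0.33   9.25  26.61]
 [584.     2.48   5.88  10.25  26.47]
 [608.    -0.31   9.07   6.11  26.28]
 [632.     1.2   10.33   3.16  26.65]
 [656.     1.33   7.89   3.39  26.48]
 [680.     0.58   5.65   5.64  26.36]
 [704.     1.37   2.44   7.08  27.08]]
90 [593.35  26.21] 61.2917 [663.44  75.07 146.74]
62.525
grip 1322 [664.59  73.4  186.15] [ 0.68 -0.05  0.1 ] 62.775
```

```bash
python3 -c "
from rig import arm
print(arm.finish_job())"
```

```text
the job is handed in; nothing more can be done
None
```

I stood both boards on edge in rack slots 0 and 3, then gave the roller two full clockwise turns in short start-stop steps of 8° (about 12 s a turn) with the grip held throughout. I let go about 2 mm from where the handle started and handed the job in at about 63 s; no verdict came back.

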